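# Hold the light box shutter at its index mark

## Task

Arm the imaging lamp: with the gripper, press the treadle of the foot switch that stands on the bench fully down to its stop, keep it down for a moment, and let it come back up. Then pull the light box's spring-return shutter slide out by its upright grip until its pointer stands level with the index mark, and finish while still holding it there: do not let go, because the spring would shut it. Leave the other things on the bench where they are.

Things in the scene. Friction and masses are not known exactly. Their poses are not given: they have to be found in the camera images.
- treadle (a joint): angle of the foot switch's hinged treadle (rad): 0 up at rest, 0.22 fully down on its stop. A spring brings it back up; at the press point it takes about 3 N to start moving and about 9 N to reach the stop.
- foot_switch: Foot switch on the bench: flat dark steel base 190 x 100 mm carrying a sloping aluminium treadle 165 x 78 mm with a black ribbed rubber pad. The treadle's hinge is at the +x end between two low cheeks; its free end, 69 mm above the bench, is at the -x end. Origin at the centre of the base's underside; does not move.
- press_point (a point): where to press the treadle: middle of its width, on top of the rubber pad, 120 mm from the hinge and 40 mm from the free end. About 65 mm above the bench at rest, about 39 mm when fully down. At rest its x axis runs level towards the hinge, y across the treadle, z up.
- shutter (a joint): how far the shutter slide is pulled out of the light box (m): 0 shut (rest), 0.09 the far end of its travel. A spring pulls it shut with about 4.5 N when shut, rising by 0.9 N per 10 mm (about 12 N at the far end); the mark lies between 0.03 and 0.07.
- light_box: Light box unit: base plate 130 mm (x) x 270 mm (y), 12 mm thick, with a black box 110 x 80 mm, 81 mm tall, at its -y end. The slide comes out of the box's +y face and pulls out along +y (level). Origin at the bench, 95 mm in front of that face, mid-width; does not move.
- grip (a point): centre to grasp of the slide's upright aluminium grip, a block 30 mm (x) x 14 mm (y, along the pull) x 58 mm tall; its top is 87 mm above the bench, this point 64 mm, the steel tongue's top below it 30 mm. The slide pulls out along this point's +y axis; z is up. When shut, 43 mm are free between the grip and the box's face on its -y side; the +y side is clear.
- pointer (a point): tip of the slide's dark steel pointer, an 8 mm wide blade sticking out sideways from the foot of the grip; 41 mm to the +x side of the grip's centre and at the same y, 30 mm above the bench. Same axes as the grip; moves with the slide.
- mark (a point): tip of the pointed dark steel index mark on a small clamped block (16 mm wide, tip 30 mm above the bench) fixed on the white scale strip on the +x side of the slide, its tip pointing at the pointer's path. Same axes as the grip: the pointer is level with the mark when both have the same position along the y axis (pull direction). It does not move.
- weight_mid (a point): Bystander: steel paperweight with a knob, 52 mm across, 48 mm high; point at mid-height
- jar_mid (a point): Bystander: amber glass jar with lid, 52 mm across, 70 mm high; point at mid-height
- driver: Bystander: screwdriver lying at the far side of the bench; origin under its middle, x axis along it
- loupe: Bystander: black eye loupe, 42 mm across, 34 mm high; origin at the centre of its underside
- cup: Bystander: plastic cup with two sticks in it, 74 mm across the rim, 100 mm high (sticks to 170 mm); origin at the centre of its underside
Not all that is in view belongs to the job. What is shaped like the foot_switch but orange is not meant.

How it is judged:
On the way, in this order (a step that is already met when the one before it is completed fails the run):
1. the treadle is pressed down to its stop by the gripper (value of joint treadle above 0.195 rad and contact force between the fingers and treadle above 2 N), for 0.2 s.
2. the treadle has come back up (value of joint treadle below 0.04 rad), for 0.1 s.
3. the fingers hold the shutter slide with its pointer at the mark (y of pointer in the frame of mark between -0.006 and 0.006 m and contact force between the fingers and shutter above 3 N), for 0.3 s.
At the end, for the whole second after the job is handed in: The gripper's fingers still hold the shutter slide (contact over 3 N) at rest (under 10 mm/s), its pointer level with the index mark within 6 mm along the pull, and the treadle is up again (under 0.04 rad) (all of step 3 and velocity of joint shutter between -0.01 and 0.01 m/s and value of joint treadle below 0.04 rad); the arm keeps its last pose, push and grip.
It fails at once if a bystander (weight, jar, screwdriver, loupe or cup) is moved by more than 25 mm (distance of any of weight_mid, jar_mid, driver, loupe, cup from where it was at the start of the episode above 0.025 m).
It also fails if it takes over 56 s, if anything falls off the work surface, if the arm or the gripper's body presses on something with over 40 N, if the wrist force passes 120 N, or if a joint passes its speed limit or range.

## Robot

A 6-joint arm with a two-finger parallel gripper is mounted at the origin on the work surface. World frame = base frame: x ahead of the robot, y to its left, z up, the work surface at z = 0. Lengths are in m, angles in rad, forces in N, time in s.
With the tool pointing down it reaches from about 0.35 to 0.775 m from the base axis. Payload 5.5 kg.
Tool frame: the origin (TCP) lies midway between the tips of the shut fingers; the grasp point (between the pads) lies grasp_offset behind it (grasp_offset is the distance from the TCP to the grasp point, in m); z points along the fingers, y is the line along which they close (so a half turn about z gives the same grasp; the last joint's range is limited). The gripper opens to 85 mm and grips with 20 to 120 N. Pads are 22 mm wide; open, the fingers measure 114 mm over their backs; the gripper's body (76 mm by 85 mm) begins 54 mm behind the grasp point. The pads swing forward as they close: fully open they stand 13 mm farther back than shut.
Start: joints at [1.155, 0.313, 0.046, 1.304, 0, 1.431], TCP at [0.157, 0.553, 0.231] pointing down, gripper open.
Joint ranges: [-2.76, 2.76], [-0.86, 1.69], [-1.03, 1.26], [-2.2, 2.34], [-1.47, 1.5], [-3.14, 3.14]. Speed limits (rad/s): [2.57, 2.57, 3.14, 3.14, 3.14, 3.14].

## Interface

Orientations are given as a unit quaternion [w, x, y, z].
In Python, from workcell import * gives the robot as it stands.
- The arm moves only by the tool step_arm, never from a script. Its argument "deltas" is a list of rows, each a list of 7 numbers: the shift along the world's x, y, z in mm, then the turn, a rotation vector about the world's x, y, z in degrees, then the gripper's target within -1 to 1 (fully open at 1, half-way at 0, shut at -1). A call has 1 to 5 rows; each row shifts and turns the commanded pose from where the row before left it; what a row does not reach is not made up. A row lasts 1/10 s, in which the tool goes at most 50 mm and 8.59 degrees, less where a joint would pass 70% of its speed; a pose out of reach is approached as far as the arm can. A call is refused whole if a number of a shift passes 50 or a number of a turn 8.59, either way. A call with a gripper value outside its range is refused whole. The fingers move at their own pace and stop on an object; "newtons" is the grip in N (left out, the last holds). Time passes only in rows, so rows that do not move let the fingers close. It gives the time, the measured TCP pose, the force, the opening and the grip force at its end, in the units of the state.
- get_state(): the state, without advancing time (a new reading comes with each control period).
- read_camera(name): name is "side" or "top"; returns a dict with "image" (400x640x3 uint8, red, green, blue), "z_map" (400x640 float32, m along the optical axis (not along the pixel's ray), 0 where there is no reading), "K" (3x3 intrinsics, pixels), "dist_coeffs" ([k1, k2, p1, p2, k3] as OpenCV has them; the pictures are not rectified), "world_from_camera" (4x4, takes a point from camera to world coordinates). Camera axes: x right, y down, z forward; pixel columns grow to the right and rows downward; lengths in m; the calibration is good to about 2 mm. A picture is of the moment at which its call begins.
- hand_in(): hands the job in; it is judged then, once.
The state is a dict: "clock": time; "joint_pos": joint angles; "qvel": joint speeds; "tau": joint torques, N m; "tcp_pos": TCP position; "orientation": TCP orientation; "wrist_force": force on the tool from outside, world axes, zero at the start; "ft_torque": the same for the moment, N m; "finger_gap": finger opening in m; "grip_force": force on a finger pad.
Only numpy, scipy, OpenCV 4.12 (cv2) and the standard library are available. Lean on these libraries where they do the work, as an engineer would, in place of code of your own. Each camera call takes 0.05 s, during which the arm holds its last target. There are 200 camera calls.

## Working session

There is one attempt and no reset: what is moved stays moved. The work goes in short steps, Python scripts to look and compute and a tool call to move; the robot and the scene stay as the last step left them, time stands still between calls to the robot, and variables do not carry over. Pictures are saved under pics/ and viewed, at most 10 in all, crops included, and the job is handed in when it is done.

Besides the shell and the picture viewer there is one more tool, called by a JSON object that holds its "method" and its "body", one argument or row to a line. step_arm: Moves the arm, as the interface text tells. Its arguments: {"type":"object","properties":{"deltas":{"type":"array","items":{"type":"array","items":{"type":"number"}}},"newtons":{"type":"number"}},"required":["deltas"]}

```bash
mkdir -p pics; cat > h.py <<'E'
from workcell import *
import numpy as np, cv2
def grab(n):
    c=read_camera(n); np.savez('%s.npz'%n,**c); return c
def load(n): return dict(np.load('%s.npz'%n))
def pts(c):
    h,w=c['z_map'].shape
    uv=np.stack(np.meshgrid(np.arange(w),np.arange(h)),-1).reshape(-1,1,2).astype(float)
    n=cv2.undistortPoints(uv,c['K'],c['dist_coeffs']).reshape(h,w,2)
    z=c['z_map'][...,None]; p=np.concatenate([n*z,z],-1); T=c['world_from_camera']
    return p@T[:3,:3].T+T[:3,3]
def ray(c,u,v,zp):
    n=cv2.undistortPoints(np.array([[[u,v]]],float),c['K'],c['dist_coeffs'])[0,0]
    T=c['world_from_camera']; d=T[:3,:3]@[n[0],n[1],1]; return T[:3,3]+d*(zp-T[2,3])/d[2]
E
python3 - <<'E'
from h import *
for n in('top','side'):
    c=grab(n); cv2.imwrite('pics/%s0.png'%n,c['image'][...,::-1]); print(n,c['world_from_camera'].round(3).tolist(),c['K'][0,0],(c['z_map']>0).mean())
s=get_state(); print(s)
E
```

```text
top [[-0.02, -0.998, 0.052, 0.49], [-1.0, 0.02, -0.006, -0.012], [0.005, -0.052, -0.999, 1.233], [0.0, 0.0, 0.0, 1.0]] 420.88907626665787 0.9960234375
side [[0.988, -0.107, 0.111, 0.444], [-0.154, -0.618, 0.771, -0.727], [-0.014, -0.779, -0.627, 0.648], [0.0, 0.0, 0.0, 1.0]] 403.24058111255647 0.9961484375
{'clock': 0.1, 'joint_pos': array([1.15541554e+00, 3.13967161e-01, 4.50706177e-02, 1.30358763e+00,
       1.97350020e-05, 1.43116687e+00]), 'qvel': array([ 0.00028967, -0.00213941,  0.00260068,  0.00010711, -0.00068022,
        0.00033897]), 'tau': array([ 3.64675085e-03, -4.81725991e+01,  2.99242830e+01,  1.26867142e-02,
       -1.03094421e-04, -5.71238672e-06]), 'tcp_pos': array([0.15638769, 0.55284665, 0.23046523]), 'orientation': array([-2.40688207e-04,  1.37439212e-01,  9.90509844e-01, -8.08931266e-04]), 'wrist_force': array([ 0.98118697,  0.09520415, -0.08467879]), 'ft_torque': array([0.0462035 , 0.02394451, 0.01455159]), 'grip_force': 0.0, 'finger_gap': 0.08499468033252595}
```

View pics/top0.png

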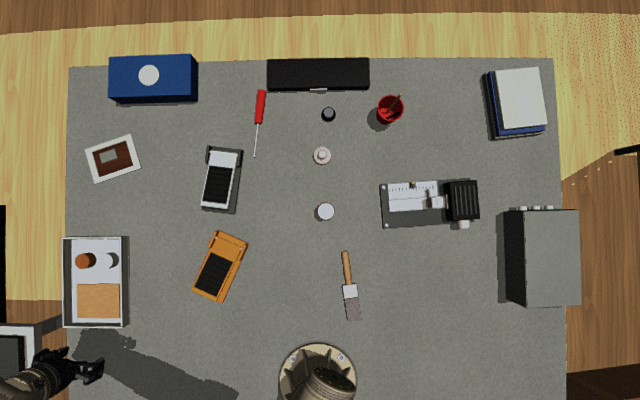

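View pics/side0.png

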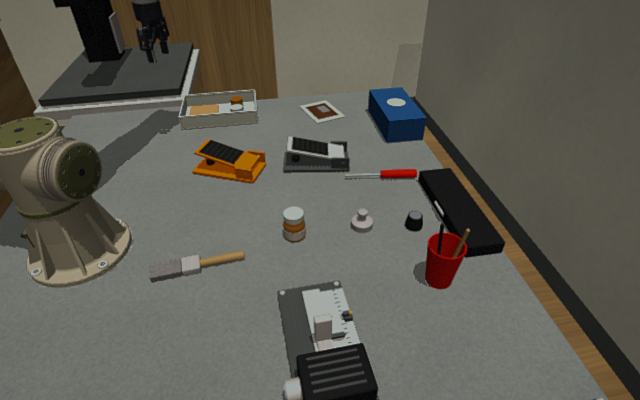

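The foot switch candidates in the top view are the dark grey/aluminium one at (220,180) and the orange one at (220,267). The grey one fits because the orange one is excluded by the task. The light box is at (430,203), with its box on the right (-y) and the grip at about (437,202). Next I'll take enlarged crops and measurements.

```bash
python3 - <<'E'
from h import *
c=load('top'); P=pts(c); im=c['image']; s=load('side')
a=cv2.resize(im[140:220,190:250],None,fx=5,fy=5,interpolation=cv2.INTER_CUBIC)
b=cv2.resize(im[170:235,375:485],None,fx=4.5,fy=4.5,interpolation=cv2.INTER_CUBIC)
S=cv2.resize(s['image'][275:400,270:390],None,fx=3.0,fy=3.0,interpolation=cv2.INTER_CUBIC)
o=np.zeros((600,800,3),np.uint8); o[:200,:300]=0
a=cv2.resize(a,(220,293)); o[:293,:220]=a; o[:b.shape[0],300:300+b.shape[1]]=b[:, :500]; o[300:300+min(300,S.shape[0]),:S.shape[1]]=S[:300]
cv2.imwrite('pics/crop.png',o[...,::-1])
# foot switch: points by height
roi=np.zeros(im.shape[:2],bool); roi[140:220,190:250]=1
m=roi&(P[...,2]>0.02)
q=P[m][:,:2].astype(np.float32); r=cv2.minAreaRect(q); print('switch >20mm',r, P[m][:,2].max())
m2=roi&(P[...,2]>0.006); print('base',cv2.minAreaRect(P[m2][:,:2].astype(np.float32)))
g=im.astype(int).sum(2)
pad=roi&(g<120)&(P[...,2]>0.028); print('pad',cv2.minAreaRect(P[pad][:,:2].astype(np.float32)),P[pad][:,2].min(),P[pad][:,2].max())
roi=np.zeros(im.shape[:2],bool); roi[170:235,375:485]=1
m=roi&(P[...,2]>0.006);print('lb base',cv2.minAreaRect(P[m][:,:2].astype(np.float32)))
m=roi&(P[...,2]>0.07)&(g<200);print('box',cv2.minAreaRect(P[m][:,:2].astype(np.float32)),P[m][:,2].max())
m=roi&(P[...,2]>0.075)&(g>250);vu=np.argwhere(m);print('grip top',vu.min(0),vu.max(0),cv2.minAreaRect(P[m][:,:2].astype(np.float32)),np.median(P[m],0))
# z map side view around grip
Q=pts(s); r2=np.zeros(im.shape[:2],bool); r2[275:400,270:390]=1
sg=s['image'].astype(int).sum(2)
m=r2&(Q[...,2]>0.045)&(Q[...,2]<.095)&(sg>250);print('side grip',Q[m].min(0),Q[m].max(0),np.median(Q[m],0))
E
```

```text
switch >20mm ((0.5750445127487183, 0.14702972769737244), (0.3400280177593231, 0.17420341074466705), 81.57284545898438) 1.2326131531984095
base ((0.5883054733276367, 0.18063212931156158), (0.22472193837165833, 0.36975613236427307), 4.389441967010498)
pad ((0.5847133994102478, 0.14423632621765137), (0.33476462960243225, 0.1566825807094574), 82.59810638427734) 0.02813053089298867 1.2326131531984095
lb base ((0.5221448540687561, -0.26029080152511597), (0.48749110102653503, 0.1799614429473877), 84.43807983398438)
box ((0.5041670203208923, -0.2353098839521408), (0.10797132551670074, 0.44682085514068604), 2.773184299468994) 1.2326131531984095
grip top [174 379] [231 483] ((0.4917166531085968, -0.17467676103115082), (0.029939228668808937, 0.32337436079978943), 5.745802402496338) [ 0.50054466 -0.32660244  0.08716565]
side grip [ 0.43481459 -0.44200407  0.04508691] [ 0.56024749 -0.32470985  0.09005295] [ 0.45924713 -0.41033958  0.06159063]
```

View pics/crop.png

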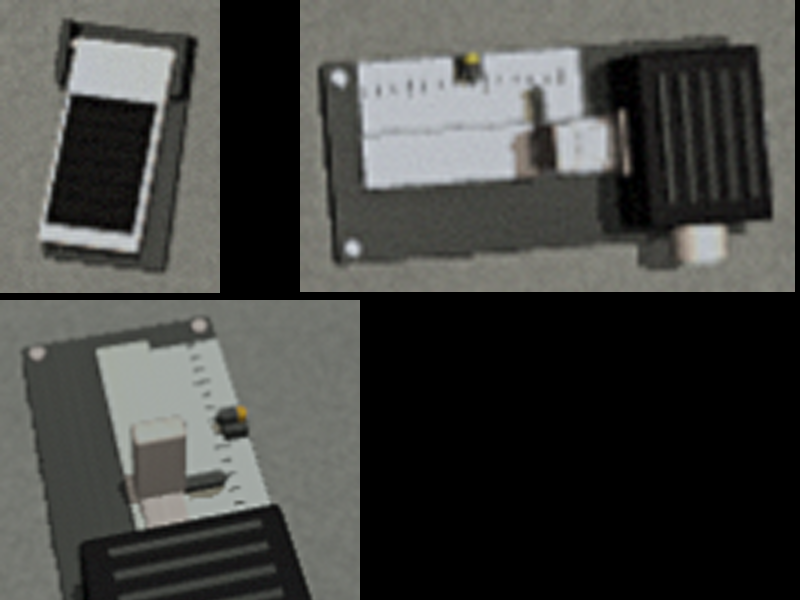

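The crops confirm the grey switch, with its pad at about (213,178) and its hinge up (+x). The mark block is at about (412,187) and the pointer at about (427,191). In the side view the mark is at about (348,316) and the pointer at about (343,335). I'll redo the numbers with invalid depths excluded.

```bash
python3 - <<'E'
from h import *
c=load('top'); P=pts(c); im=c['image']; s=load('side');Q=pts(s)
P[c['z_map']<=0]=np.nan; Q[s['z_map']<=0]=np.nan
g=im.astype(int).sum(2); sg=s['image'].astype(int).sum(2)
def R(P,m,n):
    p=P[m]; r=cv2.minAreaRect(p[:,:2].astype(np.float32)); print(n,len(p),np.round(r[0],4),np.round(r[1],4),round(r[2],1),'z',p[:,2].min().round(3),p[:,2].max().round(3),'med',np.median(p,0).round(4))
roi=np.zeros(im.shape[:2],bool); roi[140:220,190:250]=1
R(P,roi&(P[...,2]>.006),'base'); R(P,roi&(P[...,2]>.02)&(g>350),'treadle')
pad=roi&(g<120)&(P[...,2]>.03);R(P,pad,'pad')
roi[:]=0; roi[170:235,375:485]=1
R(P,roi&(P[...,2]>.006),'lb'); R(P,roi&(P[...,2]>.075)&(P[...,1]<-.3),'box');
R(P,roi&(P[...,2]>.083)&(P[...,1]>-.32),'griptop')
x=P[170:235,375:485]; 
np.set_printoptions(linewidth=200)
print((P[184:212:2,408:452:2,2]*1000).round())
print('strip',(g[184:212:2,408:452:2]))
m=np.zeros_like(roi); m[275:400,270:390]=1
R(Q,m&(Q[...,2]>.08)&(Q[...,1]>-.32),'side griptop')
for u,v in((412,188),(427,190)): print('top',u,v,ray(c,u,v,.03))
for u,v in((342,317),(346,334)): print('side',u,v,ray(s,u,v,.03))
E
```

```text
base 2278 [0.587  0.2726] [0.1676 0.2286] 89.4 z 0.006 0.077 med [0.5857 0.26   0.0468]
treadle 660 [0.5878 0.268 ] [0.0832 0.1613] 80.9 z 0.021 0.075 med [0.6304 0.2608 0.0432]
pad 829 [0.6    0.2645] [0.0947 0.157 ] 80.3 z 0.03 0.076 med [0.574  0.2699 0.0591]
lb 4306 [ 0.5059 -0.3466] [0.308 0.183] 89.9 z 0.006 0.09 med [ 0.5068 -0.3321  0.0165]
box 714 [ 0.5112 -0.3886] [0.1055 0.1364] 3.7 z 0.075 0.09 med [ 0.5121 -0.416   0.0776]Traceback (most recent call last):
  File "<stdin>", line 12, in <module>
  File "<stdin>", line 6, in R
    return umr_minimum(a, axis, None, out, keepdims, initial, where)
ValueError: zero-size array to reduction operation minimum which has no identity
```

```bash
python3 - <<'E'
from h import *
np.set_printoptions(linewidth=220,suppress=True)
c=load('top'); P=pts(c); im=c['image']; s=load('side');Q=pts(s)
P[c['z_map']<=0]=np.nan; Q[s['z_map']<=0]=np.nan
a=ray(c,383.4,187.3,.014);b=ray(c,386.4,225.1,.014);d=a-b;print('screws',a,b,np.hypot(*d[:2]),'yaw',np.degrees(np.arctan2(-d[0]*0+d[1],d[0])))
g=im.astype(int).sum(2)
m=np.zeros(g.shape,bool); m[180:225,375:460]=1; w=(m&(g>450)).astype(np.uint8)
n,l,st,_=cv2.connectedComponentsWithStats(w); k=1+st[1:,4].argmax(); pp=np.array([ray(c,u,v,.014)[:2] for v,u in np.argwhere(l==k)],np.float32)
print('strip',cv2.minAreaRect(pp))
print((P[184:212:2,408:452:2,2]*1000).round())
# side: pixels on grip
m=(Q[...,2]>.05)&(Q[...,1]>-.36)&(Q[...,1]<-.25)&(Q[...,0]>.42)&(Q[...,0]<.58)
p=Q[m];print('side grip',m.sum(),p.min(0),p.max(0),np.median(p,0)); vu=np.argwhere(m); print(vu.min(0),vu.max(0))
m=(P[...,2]>.07)&(P[...,1]>-.36)&(P[...,1]<-.25)&(P[...,0]>.42)&(P[...,0]<.58)
p=P[m];print('top grip',m.sum(),p.min(0),p.max(0),np.median(p,0)); vu=np.argwhere(m); print(vu.min(0),vu.max(0))
for u,v in((412,188),(427,190)): print('top',u,v,ray(c,u,v,.03))
for u,v in((342,317),(346,334)): print('side',u,v,ray(s,u,v,.03))
# pad: colour component, plane fit
m=np.zeros(g.shape,bool); m[145:210,198:240]=1
w=(m&(g<110)&(P[...,2]>.035)).astype(np.uint8); w=cv2.morphologyEx(w,cv2.MORPH_OPEN,np.ones((5,5)))
n,l,st,ce=cv2.connectedComponentsWithStats(w); k=1+st[1:,4].argmax(); print('pad px',st[k],ce[k]); p=P[l==k]
print('pad',cv2.minAreaRect(p[:,:2].astype(np.float32)),np.median(p,0))
A=np.c_[p[:,:2]-[.58,.27],np.ones(len(p))]; print('plane',np.linalg.lstsq(A,p[:,2],rcond=None)[0])
# treadle front edge (free end)
m=np.zeros(g.shape,bool); m[145:212,198:245]=1
w=(m&((g>330)|(l==k))&(P[...,2]>.02)).astype(np.uint8); w=cv2.morphologyEx(w,cv2.MORPH_OPEN,np.ones((3,3)));p=P[w>0]
r=cv2.minAreaRect(p[:,:2].astype(np.float32));print('treadle',r,cv2.boxPoints(r))
E
```

```text
screws [ 0.5557296  -0.20283624  0.014     ] [ 0.44595618 -0.20858126  0.014     ] 0.10992365207425882 yaw 2.9958538540334723
strip ((0.5297779440879822, -0.2948898375034332), (0.08063431084156036, 0.15768487751483917), 2.9478418827056885)
[[11. 25. 33. 34. 11. 11. 16. 13.  8. 11. 13. 13.  9. 10. 11.  9. 11. 11. 28. 47. 64. 74.]
 [15. 22. 29. 29. 10. 12. 12. 13. 12. 15. 12. 11. 15. 15.  8. 13.  8.  7. 25. 47. 66. 72.]
 [10. 14. 12. 28. 13. 14. 14.  9. 10. 16. 14. 15. 10.  9. 15. 10.  8. 11. 21. 43. 60. 75.]
 [15. 15. 13. 11. 14.  6. 14. 13. 14. 11. 27. 12. 12. 12. 13. 11. 15. 11. 28. 43. 59. 76.]
 [12. 11. 11. 13. 12. 19. 15. 14. 14. 12. 29. 11. 11. 12.  9. 12. 14. 10. 25. 43. 60. 73.]
 [ 8. 10. 14.  9. 11. 12. 12. 12. 11.  9. 32. 12. 15. 10. 11. 13.  9. 12. 21. 40. 59. 77.]
 [10. 16. 12. 14. 15. 11. 13. 10. 11. 16. 30. 12. 12. 11. 11. 14. 10.  8. 33. 42. 56. 71.]
 [13. 14. 11. 13. 22. 19. 20. 21. 20. nan 44. 77. 85. 86. 21. 20. 29. 27. 26. 46. 56. 73.]
 [17. 18. 24. 20. 19. 19. 20. 21. 22. 22. 45. 81. 84. 87. 29. 31. 30. 30. 32. 41. 53. 71.]
 [24. 19. 20. 20. 19. 18. 18. 22. 23. 25.
[... 669 characters left out ...]
671627  0.08478708]
[197 429] [208 436]
top 412 188 [ 0.55121421 -0.28291861  0.03      ]
top 427 190 [ 0.54458216 -0.3263119   0.03      ]
side 342 317 [ 0.55103197 -0.29652116  0.03      ]
side 346 334 [ 0.55075058 -0.33245324  0.03      ]
pad px [204 167  27  35 739] [216.8240866  183.91339648]
pad ((0.5721307396888733, 0.2697547376155853), (0.0644536092877388, 0.09824005514383316), 82.2400894165039) [0.57199484 0.27081311 0.05947779]
plane [-0.22578707  0.03674018  0.05780364]
treadle ((0.5875338912010193, 0.2687617540359497), (0.07977283746004105, 0.16074524819850922), 81.96871948242188) [[0.5023769  0.2404957 ]
 [0.6615455  0.21803738]
 [0.67269087 0.29702783]
 [0.51352227 0.31948614]]
```

The treadle's yaw is -8°, and the press point is about (0.548, 0.274, 0.065), so the height matches. The grip is about (0.508, -0.330), with the light box yawed about 3° (pull along (-0.05, 1)). The mark is about 43 mm ahead of the pointer. Now I'll move over the treadle with the fingers shut.

{"method": "step_arm", "body": {
  "deltas": [
    [39,-28,0,0,0,1.9,-1],
    [39,-28,0,0,0,1.9,-1],
    [39,-28,0,0,0,1.9,-1],
    [39,-28,0,0,0,1.9,-1],
    [39,-28,0,0,0,1.9,-1]
  ]
}}

```text
clock: 0.6
tcp_pos: [0.3526, 0.4119, 0.231]
orientation: [-0.0, 0.054, 0.999, -0.0]
wrist_force: [0.0, 1.4, 1.0]
finger_gap: 0.0121
grip_force: 0.0
```

{"method": "step_arm", "body": {
  "deltas": [
    [39,-28,0,0,0,1.9,-1],
    [39,-28,0,0,0,1.9,-1],
    [39,-28,0,0,0,1.9,-1],
    [39,-28,0,0,0,1.9,-1],
    [40,-27,0,0,0,1.7,-1]
  ]
}}

```text
clock: 1.1
tcp_pos: [0.5487, 0.2727, 0.231]
orientation: [-0.0, -0.027, 1.0, -0.0]
wrist_force: [0.7, 1.6, -0.0]
finger_gap: -0.0003
grip_force: 0.0
```

{"method": "step_arm", "body": {
  "deltas": [
    [0,0,-40,0,0,0,-1],
    [0,0,-40,0,0,0,-1],
    [0,0,-40,0,0,0,-1],
    [0,0,-20,0,0,0,-1],
    [0,0,0,0,0,0,-1]
  ]
}}

```text
clock: 1.6
tcp_pos: [0.5444, 0.273, 0.087]
orientation: [-0.004, -0.026, 1.0, -0.001]
wrist_force: [0.4, -0.2, 0.0]
finger_gap: -0.0001
grip_force: 0.0
```

{"method": "step_arm", "body": {
  "deltas": [
    [0,0,-15,0,0,0,-1],
    [0,0,-15,0,0,0,-1],
    [0,0,-10,0,0,0,-1],
    [0,0,0,0,0,0,-1]
  ]
}}

```text
clock: 2.0
tcp_pos: [0.5478, 0.2748, 0.0517]
orientation: [0.0, -0.026, 1.0, 0.0]
wrist_force: [-1.6, 1.1, 5.0]
finger_gap: -0.0
grip_force: 2.3
```

{"method": "step_arm", "body": {
  "deltas": [
    [0,0,-8,0,0,0,-1],
    [0,0,-6,0,0,0,-1],
    [0,0,-3,0,0,0,-1],
    [0,0,0,0,0,0,-1]
  ]
}}

```text
clock: 2.4
tcp_pos: [0.5479, 0.2751, 0.0386]
orientation: [0.001, -0.027, 1.0, 0.001]
wrist_force: [-8.9, -0.4, 18.9]
finger_gap: -0.0002
grip_force: 9.4
```

It's on the stop: z is 0.0386 and the force is 19 N. I'll hold, then release.

{"method": "step_arm", "body": {
  "deltas": [
    [0,0,0,0,0,0,-1],
    [0,0,0,0,0,0,-1],
    [0,0,0,0,0,0,-1],
    [0,0,0,0,0,0,-1],
    [0,0,0,0,0,0,-1]
  ]
}}

```text
clock: 2.9
tcp_pos: [0.5478, 0.2751, 0.0385]
orientation: [0.001, -0.027, 1.0, 0.001]
wrist_force: [-8.0, -0.1, 19.7]
finger_gap: 0.0002
grip_force: 9.6
```

{"method": "step_arm", "body": {
  "deltas": [
    [0,0,10,0,0,0,-1],
    [0,0,20,0,0,0,-1],
    [0,0,40,0,0,0,-1],
    [0,0,40,0,0,0,-1],
    [0,0,40,0,0,0,-1]
  ]
}}

```text
clock: 3.4
tcp_pos: [0.5478, 0.2742, 0.187]
orientation: [0.001, -0.026, 1.0, -0.0]
wrist_force: [0.9, 0.5, 0.6]
finger_gap: -0.0001
grip_force: 0.0
```

{"method": "step_arm", "body": {
  "deltas": [
    [0,0,40,0,0,0,-1],
    [-5,-45,0,0,0,0,1],
    [-5,-45,0,0,0,0,1],
    [-5,-45,0,0,0,0,1],
    [-5,-45,0,0,0,0,1]
  ]
}}

```text
clock: 3.9
tcp_pos: [0.5276, 0.0927, 0.2257]
orientation: [0.001, -0.027, 1.0, -0.0]
wrist_force: [1.7, -0.4, 0.1]
finger_gap: 0.0577
grip_force: 0.0
```

```bash
python3 - <<'E'
from h import *
c=grab('top'); print(get_state()['tcp_pos'])
P=pts(c);P[c['z_map']<=0]=np.nan; print(np.nanmedian(P[195:203,208:218,2]), get_state()['wrist_force'])
s=grab('side'); im=c['image']
a=cv2.resize(im[178:215,400:445],None,fx=9,fy=9,interpolation=cv2.INTER_CUBIC);b=cv2.resize(s['image'][300:350,300:370],None,fx=5.5,fy=5.5,interpolation=cv2.INTER_CUBIC)
o=np.zeros((340,800,3),np.uint8);o[:a.shape[0],:a.shape[1]]=a;o[:b.shape[0],410:410+b.shape[1]]=b;cv2.imwrite('pics/c2.png',o[...,::-1])
E
```

```text
[0.52695996 0.08678074 0.22572297]
0.7095092803981724 [-1.48516942 -3.65391422 -1.08959042]
```

View pics/c2.png

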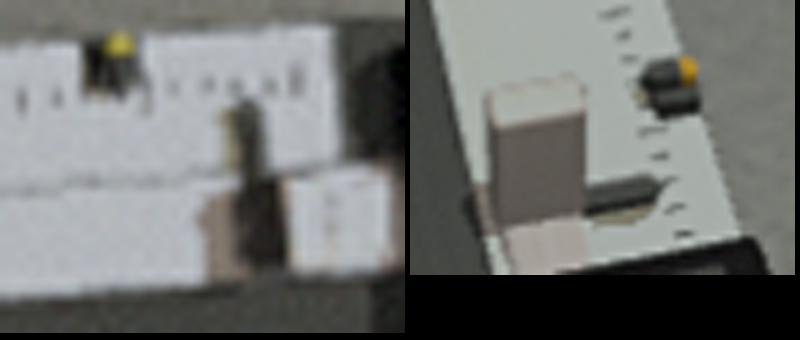

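The top crop shows the pointer tip at about (427.4,189.7) and the mark wedge at about (412,188). In the side view the pointer is at about (346,333) and the mark at about (342,315). That puts the mark about 42 mm ahead of the pointer. A fully open gripper would hit the box, so I'll approach half open.

{"method": "step_arm", "body": {
  "deltas": [
    [-2,-42,0,0,0,0,0],
    [-2,-42,0,0,0,0,0],
    [-2,-42,0,0,0,0,0],
    [-2,-42,0,0,0,0,0],
    [-2,-42,0,0,0,0,0]
  ]
}}

```text
clock: 4.5
tcp_pos: [0.5179, -0.1171, 0.2255]
orientation: [0.001, -0.026, 1.0, -0.0]
wrist_force: [1.8, -0.5, 0.0]
finger_gap: 0.0428
grip_force: 0.0
```

{"method": "step_arm", "body": {
  "deltas": [
    [-2,-42,0,0,0,0,0],
    [-2,-42,0,0,0,0,0],
    [-2,-42,0,0,0,0,0],
    [-2,-42,0,0,0,0,0],
    [0,-38,0,0,0,0,0]
  ]
}}

```text
clock: 5.0
tcp_pos: [0.5097, -0.3237, 0.2254]
orientation: [0.001, -0.026, 1.0, -0.001]
wrist_force: [0.9, -0.1, -0.2]
finger_gap: 0.0431
grip_force: 0.0
```

{"method": "step_arm", "body": {
  "deltas": [
    [0,0,-20,0,0,0,0],
    [0,0,-20,0,0,0,0],
    [0,0,-20,0,0,0,0],
    [0,0,0,0,0,0,0]
  ]
}}

```text
clock: 5.4
tcp_pos: [0.5086, -0.3206, 0.1622]
orientation: [-0.002, -0.026, 1.0, 0.001]
wrist_force: [-0.5, -0.2, -0.3]
finger_gap: 0.0425
grip_force: 0.0
```

```bash
python3 - <<'E'
from h import *
import workcell
print(getattr(workcell,'grasp_offset',None),[k for k in dir(workcell) if not k.startswith('_')])
s=get_state();print(s['tcp_pos'],s['orientation'],s['finger_gap'])
c=load('side');Q=pts(c);Q[c['z_map']<=0]=np.nan
m=np.zeros(Q.shape[:2],bool);m[305:325,336:356]=1;m&=Q[...,2]>.024
p=Q[m];print('mark',len(p),np.c_[p.min(0),np.median(p,0),p.max(0)]);
for x in np.arange(.545,.585,.004):
    q=p[(p[:,0]>=x)&(p[:,0]<x+.004)]
    if len(q):print(round(x,3),len(q),q[:,1].min(),q[:,1].max(),q[:,2].max())
m[:]=0;m[328:342,336:352]=1;m&=(Q[...,2]>.024)&(Q[...,0]>.53)
p=Q[m];print('ptr',len(p),np.c_[p.min(0),np.median(p,0),p.max(0)])
E
```

```text
0.0187 ['MotionError', 'get_state', 'grasp_offset', 'hand_in', 'read_camera']
[ 0.50856416 -0.32059802  0.16217733] [-0.00169294 -0.02618695  0.9996546   0.00143285] 0.04249518477004745
mark 72 [[ 0.55089663  0.5599608   0.57007396]
 [-0.29638715 -0.29001898 -0.2824617 ]
 [ 0.02405248  0.0299646   0.03460956]]
0.549 6 -0.29018528877669963 -0.28717817151612757 0.03314411538146467
0.553 15 -0.2956044960072445 -0.28444123399154775 0.034609562522133985
0.557 18 -0.2963871548530679 -0.28351708918279916 0.03408875988351456
0.561 15 -0.29426885482788845 -0.28246169764762113 0.03376197767588618
0.565 14 -0.2931409805271893 -0.2837735616830109 0.03216131772426134
0.569 4 -0.2896969289978634 -0.2862795803017069 0.029902804961080887
ptr 55 [[ 0.5324629   0.54034959  0.54976154]
 [-0.33549323 -0.33149606 -0.32596138]
 [ 0.0240929   0.02985339  0.03266274]]
```

{"method": "step_arm", "body": {
  "deltas": [
    [0,-9,-20,0,0,0,0],
    [0,0,-20,0,0,0,0],
    [0,0,-20,0,0,0,0],
    [0,0,-20,0,0,0,0],
    [0,0,0,0,0,0,0]
  ]
}}

```text
clock: 5.9
tcp_pos: [0.5089, -0.3296, 0.0832]
orientation: [-0.001, -0.026, 1.0, 0.001]
wrist_force: [-1.2, -0.3, -0.4]
finger_gap: 0.0426
grip_force: 0.0
```

{"method": "step_arm", "body": {
  "deltas": [
    [0,0,-15,0,0,0,0],
    [0,0,-12,0,0,0,0],
    [0,0,-8,0,0,0,0],
    [0,0,0,0,0,0,0]
  ]
}}

```text
clock: 6.3
tcp_pos: [0.5093, -0.3302, 0.0488]
orientation: [-0.001, -0.026, 1.0, 0.001]
wrist_force: [-0.4, 0.2, 0.3]
finger_gap: 0.0423
grip_force: 0.0
```

{"method": "step_arm", "body": {
  "deltas": [
    [0,0,-3,0,0,0,-1],
    [0,0,0,0,0,0,-1],
    [0,0,0,0,0,0,-1],
    [0,0,0,0,0,0,-1],
    [0,0,0,0,0,0,-1]
  ],
  "newtons": 60
}}

```text
clock: 6.8
tcp_pos: [0.5098, -0.3309, 0.0467]
orientation: [0.0, -0.026, 1.0, -0.0]
wrist_force: [0.2, -0.2, 1.6]
finger_gap: 0.0134
grip_force: 59.3
```

{"method": "step_arm", "body": {
  "deltas": [
    [-0.5,9,0,0,0,0,-1],
    [-0.5,9,0,0,0,0,-1],
    [-0.5,9,0,0,0,0,-1],
    [-0.5,9,0,0,0,0,-1],
    [0,6,0,0,0,0,-1]
  ]
}}

```text
clock: 7.3
tcp_pos: [0.5077, -0.2904, 0.0467]
orientation: [0.0, -0.026, 1.0, -0.002]
wrist_force: [-1.9, -8.4, -1.7]
finger_gap: 0.0132
grip_force: 59.4
```

{"method": "step_arm", "body": {
  "deltas": [
    [0,0,0,0,0,0,-1],
    [0,0,0,0,0,0,-1],
    [0,0,0,0,0,0,-1]
  ]
}}

```text
clock: 7.6
tcp_pos: [0.5077, -0.2909, 0.0467]
orientation: [0.0, -0.026, 1.0, -0.002]
wrist_force: [-0.6, -8.7, -1.8]
finger_gap: 0.0132
grip_force: 59.4
```

```bash
python3 - <<'E'
from h import *
t=grab('top');c=grab('side');print(get_state()['tcp_pos'])
Q=pts(c);Q[c['z_map']<=0]=np.nan
m=(Q[...,2]>.024)&(Q[...,2]<.037)&(Q[...,0]>.525)&(Q[...,0]<.575)&(Q[...,1]>-.34)&(Q[...,1]<-.26)
p=Q[m]
for x in np.arange(.525,.575,.004):
    q=p[(p[:,0]>=x)&(p[:,0]<x+.004)]
    if len(q):print(round(x,3),len(q),q.min(0)[1:],q.max(0)[1:])
a=cv2.resize(t['image'][165:225,385:455],None,fx=5.5,fy=5.5,interpolation=cv2.INTER_CUBIC);b=cv2.resize(c['image'][290:345,305:375],None,fx=5.5,fy=5.5,interpolation=cv2.INTER_CUBIC)
o=np.zeros((340,800,3),np.uint8);o[:a.shape[0],:a.shape[1]]=a;o[:b.shape[0],410:410+b.shape[1]]=b;cv2.imwrite('pics/c3.png',o[...,::-1])
# treadle up?
P=pts(t);P[t['z_map']<=0]=np.nan;print('treadle z at press pt',np.nanmedian(P[188:194,212:218],axis=(0,1)))
E
```

```text
[ 0.50771412 -0.29099774  0.04674512]
0.525 13 [-0.29393215  0.02506272] [-0.28631482  0.03107094]
0.529 14 [-0.2949943   0.02583065] [-0.28680458  0.03224522]
0.533 11 [-0.29453478  0.0269098 ] [-0.285524    0.03112316]
0.537 14 [-0.29355405  0.02485713] [-0.28620854  0.03231774]
0.541 10 [-0.29349335  0.02677921] [-0.2862488   0.03112459]
0.545 5 [-0.28977258  0.02469806] [-0.2864736   0.03073237]
0.549 6 [-0.28936074  0.02578504] [-0.28736189  0.03317938]
0.553 14 [-0.29575553  0.02422223] [-0.28446494  0.03460115]
0.557 16 [-0.29660466  0.02403997] [-0.28365444  0.03392478]
0.561 15 [-0.29499111  0.02408645] [-0.28508141  0.03416081]
0.565 14 [-0.2938453   0.02455614] [-0.28293748  0.030942  ]
0.569 5 [-0.29398815  0.02509095] [-0.28633439  0.03142296]
treadle z at press pt [0.55361014 0.27594767 0.06437022]
```

View pics/c3.png

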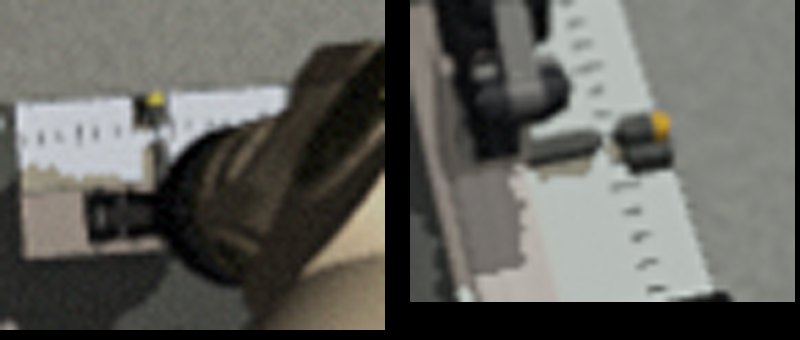

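The crops show the pointer tip facing the mark tip (top about (155,145) against (150,115); side about (600,142) against (615,148)). Depth puts both at y ≈ -0.289, and the treadle is back up at 64 mm. I'll hold briefly and hand in.

{"method": "step_arm", "body": {
  "deltas": [
    [0,0.7,0,0,0,0,-1],
    [0,0,0,0,0,0,-1],
    [0,0,0,0,0,0,-1],
    [0,0,0,0,0,0,-1],
    [0,0,0,0,0,0,-1]
  ]
}}

```text
clock: 8.2
tcp_pos: [0.5077, -0.2904, 0.0467]
orientation: [0.0, -0.025, 1.0, -0.002]
wrist_force: [-0.5, -7.8, -1.5]
finger_gap: 0.0137
grip_force: 59.4
```

```bash
python3 -c "
from workcell import *
s=get_state();print(s['tcp_pos'],s['grip_force'],s['clock'])
print(hand_in())"
```

```text
[ 0.50771173 -0.29036631  0.04673346] 59.435176849365234 8.2
the job is handed in; nothing more can be done
None
```

I pressed the treadle to its stop, held it for about half a second and let it come back up; I then pulled the shutter about 41 mm and handed in while gripping it, its pointer level with the mark to within about 1 mm by my measurement (the hand-in gave no verdict).

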